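# Make up a soldering kit and a forming kit at the goldsmith's bench

### The arm

A 7-joint arm with a two-finger parallel gripper is mounted at the origin on the work surface. World frame = base frame: x ahead of the robot, y to its left, z up, the work surface at z = 0. Lengths are in mm, angles in rad, forces in N, time in s.
With the tool pointing down it reaches from about 400 to 875 mm from the base axis. Payload 4.4 kg.
Tool frame: the origin (TCP) lies midway between the tips of the shut fingers; the grasp point (between the pads) lies 19 mm behind it; z points along the fingers, y is the line along which they close (so a half turn about z gives the same grasp; the last joint's range is limited). The gripper opens to 85 mm and grips with 20 to 120 N. Pads are 22 mm wide; open, the fingers measure 114 mm over their backs; the gripper's body (76 mm by 85 mm) begins 54 mm behind the grasp point. The pads swing forward as they close: fully open they stand 13 mm farther back than shut.
Start: joints at [1.168, 0.628, 0.038, 1.517, -0.027, 0.996, -0.02], TCP at [214.832, -613.486, 231.313] pointing down, gripper open.
Joint ranges: [-3.06, 3.06], [-0.37, 2.12], [-1.25, 1.32], [0.18, 2.47], [-1.1, 4.24], [0.23, 1.98], [-2.94, 2.94]. Speed limits (rad/s): [2.57, 2.57, 3.14, 3.14, 3.14, 3.14, 3.14].

### API

Orientations are given as [roll, pitch, yaw] about the fixed x, y, z axes, in that order (R = Rz(yaw) Ry(pitch) Rx(roll)).
In Python, from cell import ctrl, get_image, get_calibration gives the robot as it stands.
- The arm moves only by the shell command python3 -m creep 'ROWS'. ROWS is JSON, a list of rows, each an object of numbers: "dx", "dy", "dz": the shift along the world's x, y, z normalised to -1 to 1, where 1 is 0.4 m; "rx", "ry", "rz": the turn, a rotation vector about the world's x, y, z normalised to -1 to 1, where 1 is 2 pi rad; "grip": the closure, from -1 (fully open) to 1 (shut). A call has exactly 5 rows; each row is the pose to reach, as a shift and turn from the pose commanded when the call began, turning the shorter way round; what a row does not reach only later rows make up. A row lasts 1/8 s, in which the tool goes at most 62.5 mm and 10.7 degrees, less where a joint would pass 70% of its speed; a pose out of reach is approached as far as the arm can. A call with a number of a shift or a turn outside -1 to 1 is refused whole. A call with a gripper value outside its range is refused whole. The fingers move at their own pace and stop on an object; the grip force is fixed at half the most. Time passes only in rows, so rows that repeat a pose let the fingers close, or fill a call up. It gives the time, the measured TCP pose, the force, the opening and the grip force at its end, in the units of the state.
- ctrl.read_state(): the state, without advancing time (a new reading comes with each control period).
- get_image(name): name is "side" or "top" or "wrist"; returns the picture (384x512x3 uint8, red, green, blue); there is no depth.
- get_calibration(name): a dict with "mtx" (3x3 intrinsics, pixels), "world_from_camera" (4x4, takes a point from camera to world coordinates). Camera axes: x right, y down, z forward; pixel columns grow to the right and rows downward; lengths in mm; the calibration is good to about 2 mm. A picture is of the moment at which its call begins: read the wrist's pose just before it. get_calibration takes no time and is no camera call; for the wrist camera it gives the pose at the moment of the call.
- ctrl.finish_job(): hands the job in; it is judged then, once.
The state is a dict: "clock": time; "qpos": joint angles; "qd": joint speeds; "tau": joint torques, N m; "eef_pos": TCP position; "tool_rot": TCP orientation; "force": force on the tool from outside, world axes, zero at the start; "torque": the same for the moment, N m; "width": finger opening in mm; "gripper_force": force on a finger pad.
Only numpy, scipy, OpenCV 4.12 (cv2) and the standard library are available. Lean on these libraries where they do the work, as an engineer would, in place of code of your own. Each camera call takes 0.05 s, during which the arm holds its last target. There are 200 camera calls.

### The job

Make up the two kits: the soldering kit, the black charcoal block and the amber jar, goes into the red tray, and the forming kit, the steel doming block and the wooden bench pin, goes into the blue tray. Put one thing into each compartment (either one), flat on the tray's floor and the same way up as it stands now, and set it down gently, never dropped. Leave the white firebrick, the green jar and the bur stand where they stand.

Things in the scene. Friction and masses are not known exactly. Their poses are not given: they have to be found in the camera images.
- red_tray: Low red kit tray fixed to the bench, 110 (x) x 155 (y) mm, walls 5 mm thick and 12 mm high, floor 5 mm thick. A divider as high as the walls parts it into two compartments, each 100 (x) x 70 (y) mm inside, centred at y = +37.5 and -37.5 mm of the tray. Empty at first. Origin: centre of its underside. At the front of the bench, left or right. For the soldering kit.
- blue_tray: Low blue kit tray fixed to the bench, 110 (x) x 155 (y) mm, walls 5 mm thick and 12 mm high, floor 5 mm thick. A divider as high as the walls parts it into two compartments, each 100 (x) x 70 (y) mm inside, centred at y = +37.5 and -37.5 mm of the tray. Empty at first. Origin: centre of its underside. At the front of the bench, left or right. For the forming kit.
- charcoal: Black charcoal soldering block, 70 (x) x 42 (y) x 36 (z) mm, about 70 g. Origin: centre of its underside; z up. Loose, in the arc of stock beyond the trays.
- amber_jar: Amber glass flux jar with white screw cap: body 40 mm in diameter and 40 mm high, cap 37 mm in diameter on top, 55 mm high in all, about 120 g. Origin: centre of its underside; z up. Loose, in the arc of stock beyond the trays.
- doming_block: Bright steel doming block with round dark hollows in its top and two of its sides, 42 x 42 x 40 (z) mm, about 480 g. Origin: centre of its underside; z up. Loose, in the arc of stock beyond the trays.
- bench_pin: Pale wooden bench pin, a wedge 76 (x) x 42 (y) mm with flat parallel sides facing +y and -y; 38 mm high at its thick end (x = -38 mm), the top sloping straight down to 17 mm at the forked tip (x = +38 mm; 8 mm slot from x = +8 mm on). Grip across y at x = -10 mm, where it is solid and 30 mm high. About 60 g. Origin: centre of its underside; z up. Loose, in the arc of stock beyond the trays.
- firebrick: White firebrick with rows of small grey holes on top, 70 (x) x 42 (y) x 36 (z) mm. Stays in the stock. Origin: centre of its underside; z up. Loose, in the arc of stock beyond the trays.
- green_jar: Green glass jar with black cap, shaped like the amber jar (40 mm in diameter, 55 mm high). Stays in the stock. Origin: centre of its underside; z up. Loose, in the arc of stock beyond the trays.
- bur_stand: Round dark wooden bur stand, 52 mm in diameter and 28 mm high, with six thin metal burs standing in it, 58 mm high in all. Stays in the stock. The bench's other equipment is fixed, beyond x = 0.8 m or over 0.5 m to either side. Origin: centre of its underside; z up. Loose, in the arc of stock beyond the trays.

How it is judged (in metres and radians):
At the end, for the whole second after the job is handed in: Charcoal block and amber jar are in the red tray, doming block and bench pin in the blue one, each in a compartment of its own, within 3 mm of lying on the floor, upright within 0.08 rad, at rest; firebrick, green jar and bur stand are upright and within 30 mm of where they started (x of charcoal in the frame of red_tray between -0.045 and 0.045 m and y of charcoal in the frame of red_tray between -0.07 and 0.07 m and z of charcoal in the frame of red_tray between 0.002 and 0.008 m and angle between each of charcoal, amber_jar, doming_block, bench_pin's own z axis and vertical below 0.08 rad and linear speed of each of charcoal, amber_jar, doming_block, bench_pin below 0.01 m/s and x of amber_jar in the frame of red_tray between -0.045 and 0.045 m and y of amber_jar in the frame of red_tray between -0.07 and 0.07 m and z of amber_jar in the frame of red_tray between 0.002 and 0.008 m and x of doming_block in the frame of blue_tray between -0.045 and 0.045 m and y of doming_block in the frame of blue_tray between -0.07 and 0.07 m and z of doming_block in the frame of blue_tray between 0.002 and 0.008 m and x of bench_pin in the frame of blue_tray between -0.045 and 0.045 m and y of bench_pin in the frame of blue_tray between -0.07 and 0.07 m and z of bench_pin in the frame of blue_tray between 0.002 and 0.008 m and ((y of charcoal in the frame of red_tray above 0 m and y of amber_jar in the frame of red_tray below 0 m) or (y of amber_jar in the frame of red_tray above 0 m and y of charcoal in the frame of red_tray below 0 m)) and ((y of doming_block in the frame of blue_tray above 0 m and y of bench_pin in the frame of blue_tray below 0 m) or (y of bench_pin in the frame of blue_tray above 0 m and y of doming_block in the frame of blue_tray below 0 m)) and distance of each of firebrick, green_jar, bur_stand from where it was at the start of the episode below 0.03 m and angle between each of firebrick, green_jar, bur_stand's own z axis and vertical below 0.1 rad); the robot touches nothing.
It fails at once if the charcoal is dropped or thrown into its tray (it is within 25 mm above the tray's floor and moves faster than 0.5 m/s, as after a fall of over about 13 mm) (x of charcoal in the frame of red_tray between -0.045 and 0.045 m and y of charcoal in the frame of red_tray between -0.07 and 0.07 m and z of charcoal in the frame of red_tray below 0.03 m and linear speed of charcoal above 0.5 m/s).
It fails at once if the amber jar is dropped or thrown into its tray (it is within 25 mm above the tray's floor and moves faster than 0.5 m/s, as after a fall of over about 13 mm) (x of amber_jar in the frame of red_tray between -0.045 and 0.045 m and y of amber_jar in the frame of red_tray between -0.07 and 0.07 m and z of amber_jar in the frame of red_tray below 0.03 m and linear speed of amber_jar above 0.5 m/s).
It fails at once if the doming block is dropped or thrown into its tray (it is within 25 mm above the tray's floor and moves faster than 0.5 m/s, as after a fall of over about 13 mm) (x of doming_block in the frame of blue_tray between -0.045 and 0.045 m and y of doming_block in the frame of blue_tray between -0.07 and 0.07 m and z of doming_block in the frame of blue_tray below 0.03 m and linear speed of doming_block above 0.5 m/s).
It fails at once if the bench pin is dropped or thrown into its tray (it is within 25 mm above the tray's floor and moves faster than 0.5 m/s, as after a fall of over about 13 mm) (x of bench_pin in the frame of blue_tray between -0.045 and 0.045 m and y of bench_pin in the frame of blue_tray between -0.07 and 0.07 m and z of bench_pin in the frame of blue_tray below 0.03 m and linear speed of bench_pin above 0.5 m/s).
It fails at once if the firebrick, green jar or bur stand, which stay in the stock, is moved more than 30 mm (distance of any of firebrick, green_jar, bur_stand from where it was at the start of the episode above 0.03 m).
It also fails if it takes over 99 s, if anything falls off the work surface, if the arm or the gripper's body presses on something with over 40 N, if the wrist force passes 120 N, or if a joint passes its speed limit or range.

## Working session

There is one attempt and no reset: what is moved stays moved. The work goes in short steps, Python scripts to look and compute and a shell command to move; the robot and the scene stay as the last step left them, time stands still between calls to the robot, and variables do not carry over. Pictures are saved under pics/ and viewed, at most 14 in all, crops included, and the job is handed in when it is done.

```bash
ls; mkdir -p pics; python3 - <<'E'
from cell import ctrl,get_image,get_calibration
import cv2
s=ctrl.read_state();print(s['clock'],s['eef_pos'],s['tool_rot'],s['width'])
for n in('top','side'):
    im=get_image(n);cv2.imwrite(f'pics/{n}0.png',cv2.resize(im[:,:,::-1],(800,600),interpolation=cv2.INTER_CUBIC))
    c=get_calibration(n);print(c['mtx'],c['world_from_camera'])
E
```

```text
pics
0.0 [ 214.63444658 -612.85037989  230.39056867] [-3.13963715e+00  2.55434235e-05  3.36871334e-01] 85.55646276086125
[[366.29364856   0.         251.03984539]
 [  0.         366.29364856 191.37528022]
 [  0.           0.           1.        ]] [[ 1.33429919e-02 -9.94166619e-01  1.07026624e-01  4.68977169e+02]
 [-9.99878777e-01 -1.24069004e-02  9.40745528e-03  5.85468364e+00]
 [-8.02470934e-03 -1.07139173e-01 -9.94211648e-01  1.06939681e+03]
 [ 0.00000000e+00  0.00000000e+00  0.00000000e+00  1.00000000e+00]]
[[363.44843571   0.         249.34059632]
 [  0.         363.44843571 194.53776311]
 [  0.           0.           1.        ]] [[-8.93962944e-01 -3.15970081e-01  3.17794213e-01  2.60268633e+02]
 [-4.48027119e-01  6.14167313e-01 -6.49669310e-01  6.76280962e+02]
 [ 1.00972468e-02 -7.23160715e-01 -6.90605985e-01  7.33104437e+02]
 [ 0.00000000e+00  0.00000000e+00  0.00000000e+00  1.00000000e+00]]
```

View pics/top0.png

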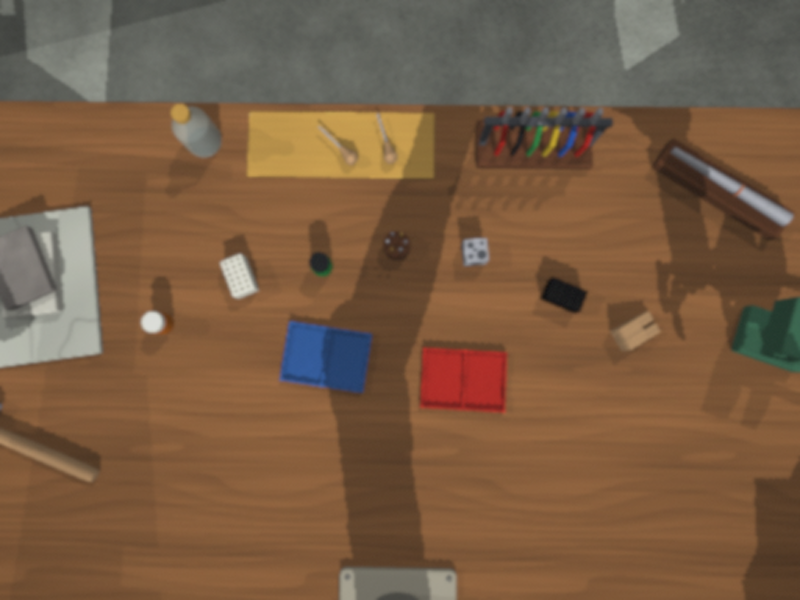

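View pics/side0.png

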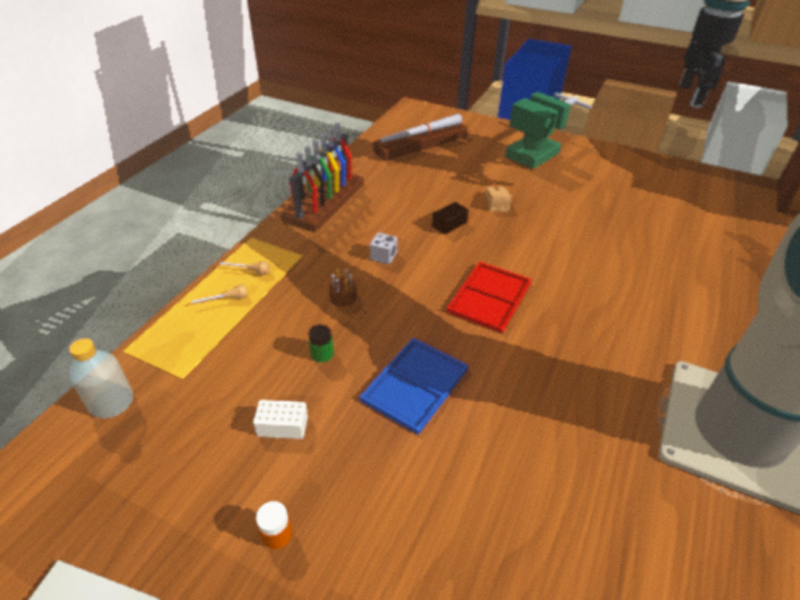

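Top view, in 800×600 pixels: red tray (463,380), blue tray (326,357), charcoal (564,295), bench pin (636,332) with its fork to the right, doming block (476,252), amber jar (152,322). The side view agrees. I'll enlarge both halves of the top view to read corners.

```bash
python3 - <<'E'
from cell import get_image
import cv2
im=get_image('top')[:,:,::-1]
for n,(x,y) in dict(R=(266,146),L=(86,146)).items():
    c=cv2.resize(im[y:y+120,x:x+160],(800,600),interpolation=cv2.INTER_CUBIC)
    cv2.imwrite(f'pics/crop{n}.png',c)
E
```

```text
(no output)
```

View pics/cropR.png

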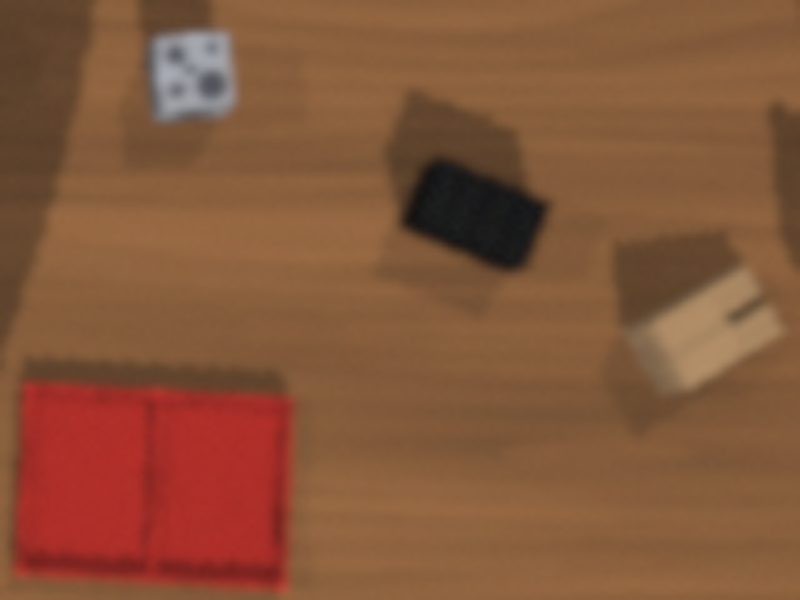

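View pics/cropL.png

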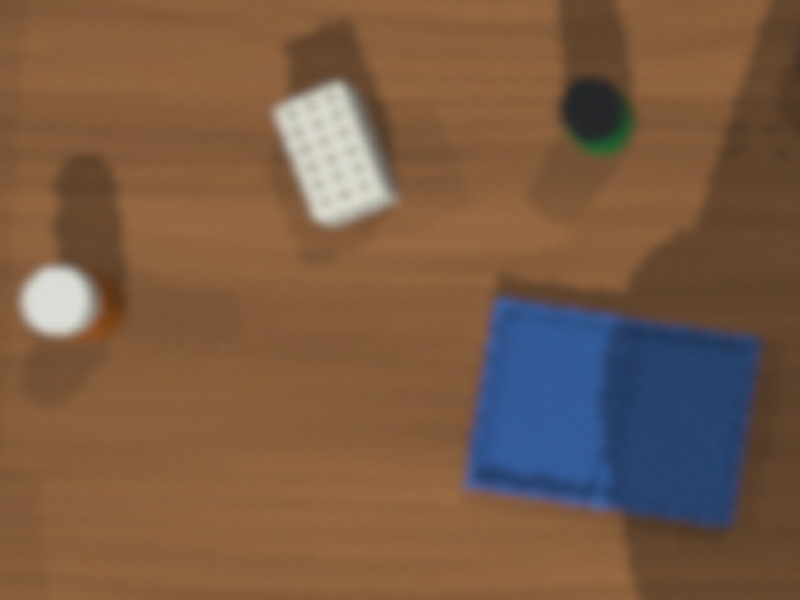

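The crops show these corners, in crop pixels:
- **Red rim:** (24,382), (292,398), (284,588), (15,574)
- **Blue rim:** (497,297), (762,338), (733,528), (466,488)
- **Charcoal:** (437,155), (550,203), (518,271), (402,225)
- **Amber cap:** centre (58,300)
- **Doming block top:** about (150,37) to (235,108)
- **Bench pin tip:** (748,265), (787,330)

```bash
cat > h.py <<'E'
import numpy as np
from cell import ctrl,get_image,get_calibration
def world(cal,px,z):
    """pixels (N,2) -> world points on the plane z (mm)"""
    px=np.atleast_2d(px).astype(float);T=cal['world_from_camera']
    d=np.c_[px,np.ones(len(px))]@np.linalg.inv(cal['mtx']).T@T[:3,:3].T
    return T[:3,3]+d*((z-T[2,3])/d[:,2])[:,None]
def pix(cal,P):
    T=np.linalg.inv(cal['world_from_camera']);P=np.atleast_2d(P)
    c=(P@T[:3,:3].T+T[:3,3])@cal['mtx'].T
    return c[:,:2]/c[:,2:]
def go(x,y,z,yaw=None):
    """shift and turn, in move units, from the present pose to this one"""
    s=ctrl.read_state();d=(np.array([x,y,z])-s['eef_pos'])/400
    t=0 if yaw is None else (np.radians(yaw)-s['tool_rot'][2]+np.pi/2)%np.pi-np.pi/2
    print('shift',d.round(4),'rz',round(t/2/np.pi,4),'yaw now',np.degrees(s['tool_rot'][2]).round(1))
E
python3 - <<'E'
from h import *
c=get_calibration('top')
def f(n,p,z,o):
    w=world(c,(np.array(p)+.5)/5-.5+o,z)[:,:2]
    e=np.diff(np.r_[w,w[:1]],axis=0)
    print(n,'centre',w.mean(0).round(1),w.round(0).tolist(),'edges',np.hypot(*e.T).round(1),np.degrees(np.arctan2(e[:,1],e[:,0])).round(1))
R=np.array([266,146]);L=np.array([86,146])
f('red',[(24,382),(292,398),(284,588),(15,574)],12,R)
f('blue',[(497,297),(762,338),(733,528),(466,488)],12,L)
f('char',[(437,155),(550,203),(518,271),(402,225)],36,R)
f('dome',[(150,37),(230,30),(236,108),(157,118)],40,R)
f('pin tip',[(748,265),(787,330)],17,R)
f('pin thick bottom',[(625,335),(667,395)],0,R)
f('jar',[(58,300)],55,L)
f('brick',[(275,110),(342,80),(393,200),(328,228)],36,L)
f('green',[(594,109)],55,L)
E
```

```text
red centre [ 437.2 -115.5] [[495.0, -41.0], [488.0, -195.0], [380.0, -189.0], [386.0, -37.0]] edges [154.  107.7 152.8 109. ] [-92.7 177.1  87.9  -2.3]
blue centre [475.3 136.8] [[541.0, 207.0], [519.0, 53.0], [410.0, 67.0], [431.0, 221.0]] edges [155.5 109.6 154.8 110.7] [-98.  172.3  82.4  -7.4]
char centre [ 592.9 -295.6] [[626.0, -274.0], [599.0, -337.0], [560.0, -318.0], [586.0, -253.0]] edges [68.8 43.3 69.7 45.2] [-112.8  154.1   68.7  -26.9]
dome centre [ 670.9 -134.8] [[692.0, -110.0], [696.0, -156.0], [651.0, -159.0], [645.0, -114.0]] edges [45.9 45.2 45.3 47. ] [ -84.2 -175.9   98.     4.9]
pin tip centre [ 548.7 -466.6] [[567.0, -456.0], [530.0, -477.0]] edges [42.6 42.6] [-150.5   29.5]
pin thick bottom centre [ 509.8 -402.5] [[527.0, -391.0], [493.0, -414.0]] edges [41.6 41.6] [-145.9   34.1]
jar centre [533.  443.1] [[533.0, 443.0]] edges [0.] [0.]
brick centre [619.6 297.7] [[645.0, 333.0], [663.0, 295.0], [594.0, 263.0], [577.0, 300.0]] edges [41.8 76.  40.  75.4] [ -64.6 -155.1  114.4   26.2]
green centre [644.3 147.3] [[644.0, 147.0]] edges [0.] [0.]
```

```bash
python3 -m creep '[{"dx":0.15,"dy":0.09,"rz":-0.025,"grip":-1},{"dx":0.3,"dy":0.18,"rz":-0.05,"grip":-1},{"dx":0.43,"dy":0.26,"rz":-0.075,"grip":-1},{"dx":0.56,"dy":0.34,"rz":-0.1,"grip":-1},{"dx":0.69,"dy":0.42,"rz":-0.125,"grip":-1}]'
python3 -m creep '[{"dx":0.05,"dy":0.03,"rz":-0.025,"grip":-1},{"dx":0.08,"dy":0.047,"rz":-0.05,"grip":-1},{"dx":0.08,"dy":0.047,"rz":-0.075,"grip":-1},{"dx":0.08,"dy":0.047,"rz":-0.094,"grip":-1},{"dx":0.08,"dy":0.047,"rz":-0.094,"grip":-1}]'
python3 - <<'E'
from h import *
import cv2
im=get_image('wrist');c=get_calibration('wrist')
P=[[523.9,-425.9,30],[529,-434.5,0]]
print(pix(c,P), c['world_from_camera'].round(2))
cv2.imwrite('pics/w1.png',cv2.resize(im[:,:,::-1],(800,600),interpolation=cv2.INTER_CUBIC))
go(523.9,-425.9,200,-59.5)
E
```

```text
[[ 148.67924715 -328.736089  ]
 [ 172.17479564 -289.10075317]] [[ 3.3000e-01 -9.0000e-01 -3.0000e-01  2.9051e+02]
 [-9.4000e-01 -3.1000e-01 -1.0000e-01 -5.8744e+02]
 [-0.0000e+00  3.1000e-01 -9.5000e-01  3.7446e+02]
 [ 0.0000e+00  0.0000e+00  0.0000e+00  1.0000e+00]]
shift [ 0.7729  0.468  -0.0768] rz -0.2189 yaw now 19.3$[0]: bad value
$[0]: bad value
```

View pics/w1.png

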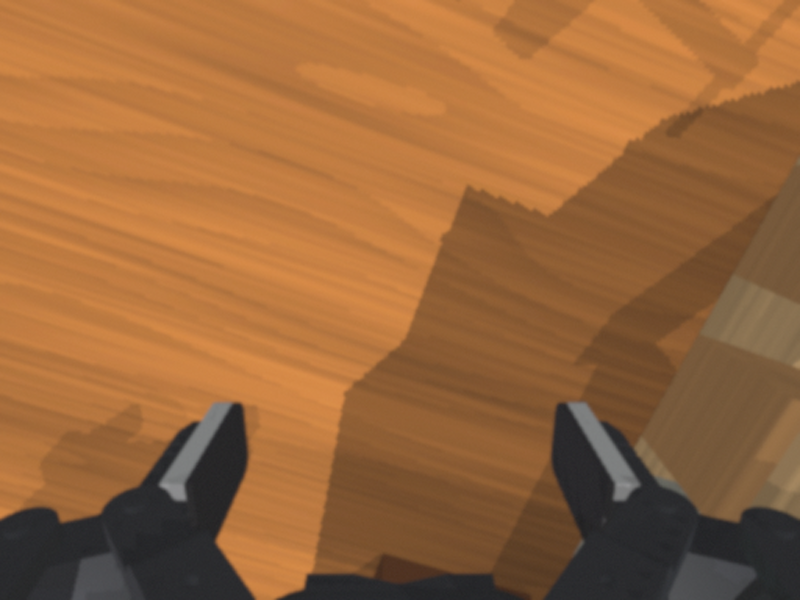

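The call was refused because each row needs every key, so the arm has not moved. The picture shows only empty bench between the open fingers, at (240,410) and (560,410). I'll repeat the move with full rows.

```bash
python3 -m creep '[{"dx":0.15,"dy":0.09,"dz":0,"rx":0,"ry":0,"rz":-0.025,"grip":-1},{"dx":0.3,"dy":0.18,"dz":0,"rx":0,"ry":0,"rz":-0.05,"grip":-1},{"dx":0.43,"dy":0.26,"dz":0,"rx":0,"ry":0,"rz":-0.075,"grip":-1},{"dx":0.56,"dy":0.34,"dz":0,"rx":0,"ry":0,"rz":-0.1,"grip":-1},{"dx":0.69,"dy":0.42,"dz":0,"rx":0,"ry":0,"rz":-0.125,"grip":-1}]' && python3 -m creep '[{"dx":0.05,"dy":0.03,"dz":0,"rx":0,"ry":0,"rz":-0.025,"grip":-1},{"dx":0.08,"dy":0.047,"dz":0,"rx":0,"ry":0,"rz":-0.05,"grip":-1},{"dx":0.08,"dy":0.047,"dz":0,"rx":0,"ry":0,"rz":-0.075,"grip":-1},{"dx":0.08,"dy":0.047,"dz":0,"rx":0,"ry":0,"rz":-0.094,"grip":-1},{"dx":0.08,"dy":0.047,"dz":0,"rx":0,"ry":0,"rz":-0.094,"grip":-1}]'
python3 - <<'E'
from h import *
import cv2
im=get_image('wrist');c=get_calibration('wrist')
P=[[523.9,-425.9,30],[529,-434.5,0]]
print(pix(c,P)*1.5625)
cv2.imwrite('pics/w2.png',cv2.resize(im[:,:,::-1],(800,600),interpolation=cv2.INTER_CUBIC))
go(523.9,-425.9,200,-59.5)
E
```

```text
clock: 0.82
eef_pos: [483.3, -449.8, 231.2]
tool_rot: [3.141, 0.0, -0.454]
force: [-0.1, -0.7, 0.8]
width: 85.4
gripper_force: 0.0
clock: 1.45
eef_pos: [513.9, -431.9, 230.9]
tool_rot: [3.141, 0.0, -1.038]
force: [0.7, 0.6, -0.7]
width: 85.4
gripper_force: 0.0
[[379.8515289  253.61640306]
 [381.1399084  230.06135869]]
shift [ 0.0252  0.0152 -0.0776] rz -0.0003 yaw now -59.4
```

View pics/w2.png

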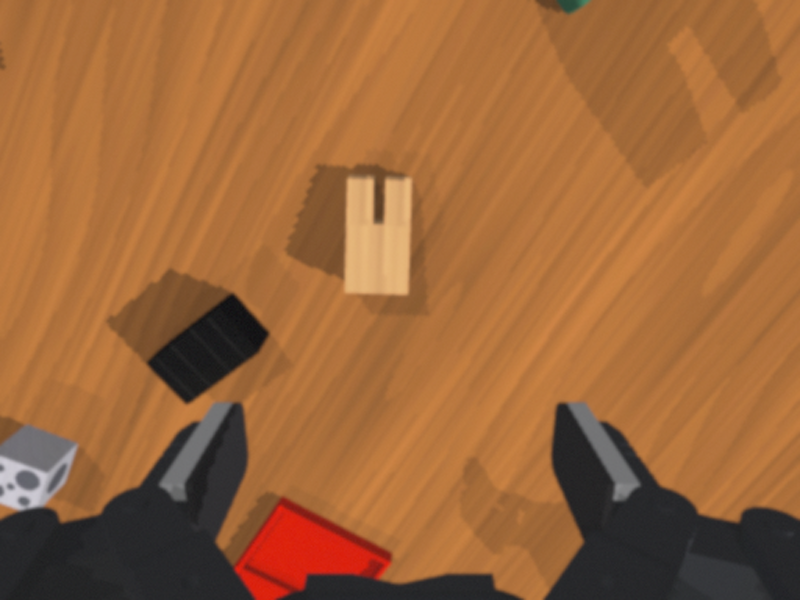

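The wrist view shows the pin ahead of the fingers, with its tip corners at (347,176) and (412,178) and the top corners of its thick end at (345,293) and (408,295). The predicted grip point falls at (380,254), on the pin's centre line.

```bash
python3 - <<'E'
from h import *
c=get_calibration('wrist')
q=lambda p,z:world(c,(np.array(p)+.5)/1.5625-.5,z)[:,:2]
t=q([(347,176),(412,178)],17);k=q([(345,293),(408,295)],38)
a,b=t.mean(0),k.mean(0);u=(a-b)/np.linalg.norm(a-b)
print(t.round(1),k.round(1),'len',np.linalg.norm(a-b),'wid',np.linalg.norm(t[0]-t[1]),np.linalg.norm(k[0]-k[1]),'yaw',np.degrees(np.arctan2(u[1],u[0])))
m=(a+b)/2;g=m-10*u;print('c',m,'grip',g)
go(*g,130,np.degrees(np.arctan2(u[1],u[0])));go(*g,10)
E
```

```text
[[ 567.6 -457.3]
 [ 530.2 -477.9]] [[ 531.4 -392.9]
 [ 494.8 -412.9]] len 73.92802661708029 wid 42.668502565751375 41.74941245574465 yaw -61.040582140867905
c [ 530.98949032 -435.23212315] grip [ 526.14759019 -426.48249441]
shift [ 0.0309  0.0138 -0.2526] rz -0.0045 yaw now -59.4
shift [ 0.0309  0.0138 -0.5526] rz 0.0 yaw now -59.4
```

```bash
python3 -m creep '[{"dx":0.03,"dy":0.014,"dz":-0.15,"rx":0,"ry":0,"rz":-0.004,"grip":-1},{"dx":0.031,"dy":0.014,"dz":-0.29,"rx":0,"ry":0,"rz":-0.004,"grip":-1},{"dx":0.031,"dy":0.014,"dz":-0.42,"rx":0,"ry":0,"rz":-0.004,"grip":-1},{"dx":0.031,"dy":0.014,"dz":-0.52,"rx":0,"ry":0,"rz":-0.004,"grip":-1},{"dx":0.031,"dy":0.014,"dz":-0.557,"rx":0,"ry":0,"rz":-0.004,"grip":-1}]' && python3 -m creep '[{"dx":0,"dy":0,"dz":0,"rx":0,"ry":0,"rz":0,"grip":-0.5},{"dx":0,"dy":0,"dz":0,"rx":0,"ry":0,"rz":0,"grip":0.3},{"dx":0,"dy":0,"dz":0,"rx":0,"ry":0,"rz":0,"grip":1},{"dx":0,"dy":0,"dz":0,"rx":0,"ry":0,"rz":0,"grip":1},{"dx":0,"dy":0,"dz":0,"rx":0,"ry":0,"rz":0,"grip":1}]'
```

```text
clock: 2.12
eef_pos: [524.8, -425.4, 5.8]
tool_rot: [3.14, 0.004, -1.063]
force: [1.0, 0.3, 1.5]
width: 85.6
gripper_force: 0.0
clock: 2.75
eef_pos: [527.5, -427.9, 10.9]
tool_rot: [-3.14, -0.004, -1.064]
force: [-0.5, 0.4, 6.5]
width: 40.7
gripper_force: 63.1
```

```bash
python3 -m creep '[{"dx":0,"dy":0,"dz":0.11,"rx":0,"ry":0,"rz":0,"grip":1},{"dx":0,"dy":0.05,"dz":0.23,"rx":0,"ry":0,"rz":0,"grip":1},{"dx":-0.01,"dy":0.15,"dz":0.32,"rx":0,"ry":0,"rz":0.02,"grip":1},{"dx":-0.02,"dy":0.29,"dz":0.33,"rx":0,"ry":0,"rz":0.045,"grip":1},{"dx":-0.035,"dy":0.43,"dz":0.33,"rx":0,"ry":0,"rz":0.07,"grip":1}]' && python3 -m creep '[{"dx":-0.01,"dy":0.14,"dz":0,"rx":0,"ry":0,"rz":0.025,"grip":1},{"dx":-0.03,"dy":0.28,"dz":0,"rx":0,"ry":0,"rz":0.05,"grip":1},{"dx":-0.04,"dy":0.42,"dz":0,"rx":0,"ry":0,"rz":0.078,"grip":1},{"dx":-0.05,"dy":0.56,"dz":0,"rx":0,"ry":0,"rz":0.078,"grip":1},{"dx":-0.07,"dy":0.7,"dz":0,"rx":0,"ry":0,"rz":0.078,"grip":1}]' && python3 -c "
from h import *
go(470.4,175.3,13,-7.7)"
```

```text
clock: 3.38
eef_pos: [512.8, -253.3, 142.3]
tool_rot: [-3.141, -0.003, -0.619]
force: [0.6, 0.5, -1.0]
width: 40.9
gripper_force: 62.3
clock: 4.0
eef_pos: [484.6, 27.1, 141.4]
tool_rot: [-3.141, -0.002, -0.135]
force: [1.3, 1.0, -0.2]
width: 40.4
gripper_force: 62.3
shift [-0.0356  0.3706 -0.321 ] rz 0.0001 yaw now -7.7
```

```bash
python3 -m creep '[{"dx":-0.015,"dy":0.14,"dz":0,"rx":0,"ry":0,"rz":0,"grip":1},{"dx":-0.03,"dy":0.27,"dz":0,"rx":0,"ry":0,"rz":0,"grip":1},{"dx":-0.036,"dy":0.35,"dz":-0.02,"rx":0,"ry":0,"rz":0,"grip":1},{"dx":-0.036,"dy":0.37,"dz":-0.12,"rx":0,"ry":0,"rz":0,"grip":1},{"dx":-0.036,"dy":0.37,"dz":-0.22,"rx":0,"ry":0,"rz":0,"grip":1}]' && python3 -m creep '[{"dx":0,"dy":0,"dz":-0.05,"rx":0,"ry":0,"rz":0,"grip":1},{"dx":0,"dy":0,"dz":-0.08,"rx":0,"ry":0,"rz":0,"grip":1},{"dx":0,"dy":0,"dz":-0.092,"rx":0,"ry":0,"rz":0,"grip":1},{"dx":0,"dy":0,"dz":-0.096,"rx":0,"ry":0,"rz":0,"grip":1},{"dx":0,"dy":0,"dz":-0.096,"rx":0,"ry":0,"rz":0,"grip":1}]'; python3 -c "
from h import *
import cv2
go(470.4,175.3,13,-7.7)
im=get_image('side')[:,:,::-1]
cv2.imwrite('pics/s1.png',cv2.resize(im[170:310,180:350],None,fx=4.5,fy=4.2,interpolation=cv2.INTER_CUBIC))
s=ctrl.read_state();print(s['eef_pos'],s['force'])"
```

```text
clock: 4.62
eef_pos: [470.6, 175.3, 52.7]
tool_rot: [-3.139, -0.003, -0.132]
force: [0.5, -0.9, -0.6]
width: 41.1
gripper_force: 62.4
clock: 5.25
eef_pos: [470.1, 173.4, 15.9]
tool_rot: [-3.141, -0.001, -0.135]
force: [-2.4, -0.7, 8.8]
width: 40.9
gripper_force: 63.2
shift [ 0.0008  0.0049 -0.0072] rz 0.0 yaw now -7.7
[470.01181867 173.34903239  15.84487913] [-2.35053314 -1.56601309  8.1598147 ]
```

View pics/s1.png

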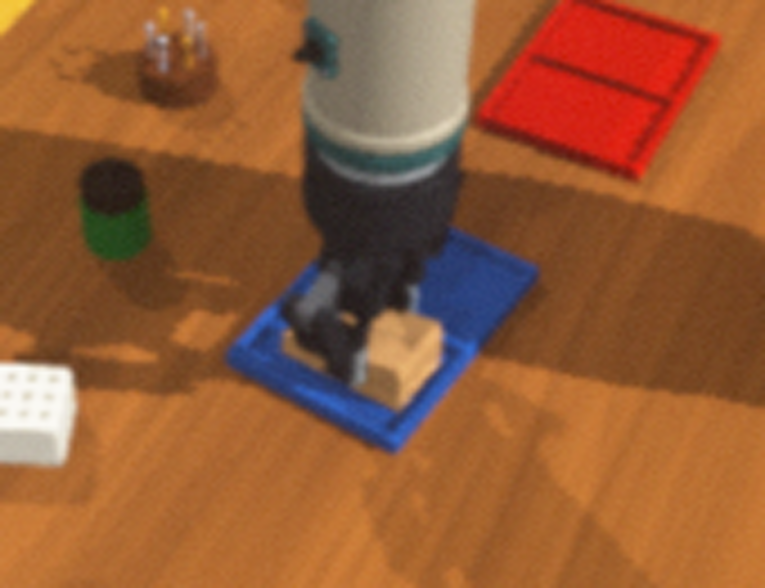

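Contact force is 8.8 N at exactly 5 mm above the pick height. The side view shows the pin flat in the far-left compartment with the fingertips clear of the walls. Next I release it and go over the doming block.

```bash
python3 -m creep '[{"dx":0,"dy":0,"dz":0,"rx":0,"ry":0,"rz":0,"grip":-0.4},{"dx":0,"dy":0,"dz":0,"rx":0,"ry":0,"rz":0,"grip":-0.4},{"dx":0,"dy":0,"dz":0.03,"rx":0,"ry":0,"rz":0,"grip":-0.4},{"dx":0,"dy":0,"dz":0.15,"rx":0,"ry":0,"rz":0,"grip":-0.4},{"dx":0,"dy":0,"dz":0.3,"rx":0,"ry":0,"rz":0,"grip":-1}]' && python3 -m creep '[{"dx":0.07,"dy":-0.11,"dz":0.07,"rx":0,"ry":0,"rz":0.01,"grip":-1},{"dx":0.15,"dy":-0.23,"dz":0.12,"rx":0,"ry":0,"rz":0.02,"grip":-1},{"dx":0.23,"dy":-0.35,"dz":0.15,"rx":0,"ry":0,"rz":0.03,"grip":-1},{"dx":0.31,"dy":-0.48,"dz":0.15,"rx":0,"ry":0,"rz":0.037,"grip":-1},{"dx":0.39,"dy":-0.6,"dz":0.15,"rx":0,"ry":0,"rz":0.037,"grip":-1}]' && python3 -m creep '[{"dx":0.07,"dy":-0.11,"dz":0,"rx":0,"ry":0,"rz":0,"grip":-1},{"dx":0.11,"dy":-0.176,"dz":0,"rx":0,"ry":0,"rz":0,"grip":-1},{"dx":0.11,"dy":-0.176,"dz":0,"rx":0,"ry":0,"rz":0,"grip":-1},{"dx":0.11,"dy":-0.176,"dz":0,"rx":0,"ry":0,"rz":0,"grip":-1},{"dx":0.11,"dy":-0.176,"dz":0,"rx":0,"ry":0,"rz":0,"grip":-1}]'
python3 - <<'E'
from h import *
import cv2
im=get_image('wrist');c=get_calibration('wrist')
print(ctrl.read_state()['eef_pos'])
cv2.imwrite('pics/w3.png',cv2.resize(im[:,:,::-1],(800,600),interpolation=cv2.INTER_CUBIC))
np.save('c3.npy',c,allow_pickle=True)
E
```

```text
clock: 5.92
eef_pos: [469.1, 173.1, 135.3]
tool_rot: [3.14, 0.002, -0.135]
force: [0.1, 0.6, -0.2]
width: 76.3
gripper_force: 0.0
clock: 6.55
eef_pos: [626.6, -68.8, 195.4]
tool_rot: [3.141, -0.001, 0.098]
force: [1.3, 0.8, -0.1]
width: 85.4
gripper_force: 0.0
clock: 7.18
eef_pos: [669.5, -135.1, 194.4]
tool_rot: [-3.141, 0.0, 0.1]
force: [-0.9, 0.6, 0.2]
width: 85.1
gripper_force: 0.0
[ 669.54923658 -135.25661091  194.45255619]
```

View pics/w3.png

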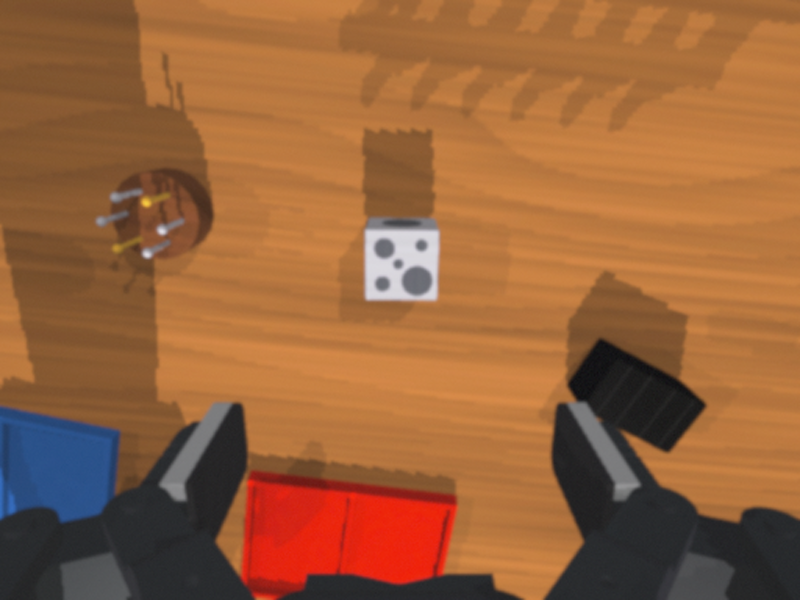

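The doming block's top face has corners (364,229), (438,228), (438,300), (365,301), and its side hollow faces away, so the ±y sides to grip are flat. The bur stand at (160,215) is well clear.

```bash
python3 - <<'E'
from h import *
c=get_calibration('wrist')
w=world(c,(np.array([(364,229),(438,228),(438,300),(365,301)])+.5)/1.5625-.5,40)[:,:2]
e=np.diff(np.r_[w,w[:1]],axis=0);print(w.round(1),np.hypot(*e.T).round(1),np.degrees(np.arctan2(e[:,1],e[:,0])).round(1))
m=w.mean(0);print(m);go(*m,8)
E
```

```text
[[ 691.7 -114. ]
 [ 696.4 -155.4]
 [ 654.  -160.7]
 [ 649.1 -118. ]] [41.7 42.7 43.  42.8] [ -83.5 -173.    96.5    5.3]
[ 672.81721962 -137.01935639]
shift [ 0.0082 -0.0044 -0.4661] rz 0.0 yaw now 5.7
```

```bash
python3 -m creep '[{"dx":0.008,"dy":-0.004,"dz":-0.12,"rx":0,"ry":0,"rz":0.001,"grip":-1},{"dx":0.008,"dy":-0.004,"dz":-0.25,"rx":0,"ry":0,"rz":0.001,"grip":-1},{"dx":0.008,"dy":-0.004,"dz":-0.37,"rx":0,"ry":0,"rz":0.001,"grip":-1},{"dx":0.008,"dy":-0.004,"dz":-0.44,"rx":0,"ry":0,"rz":0.001,"grip":-1},{"dx":0.008,"dy":-0.004,"dz":-0.465,"rx":0,"ry":0,"rz":0.001,"grip":-1}]' && python3 -m creep '[{"dx":0,"dy":0,"dz":0,"rx":0,"ry":0,"rz":0,"grip":-0.5},{"dx":0,"dy":0,"dz":0,"rx":0,"ry":0,"rz":0,"grip":0.3},{"dx":0,"dy":0,"dz":0,"rx":0,"ry":0,"rz":0,"grip":1},{"dx":0,"dy":0,"dz":0,"rx":0,"ry":0,"rz":0,"grip":1},{"dx":0,"dy":0,"dz":0,"rx":0,"ry":0,"rz":0,"grip":1}]'
```

```text
clock: 7.85
eef_pos: [671.6, -137.4, 6.3]
tool_rot: [-3.14, 0.003, 0.105]
force: [-0.3, 0.1, 0.5]
width: 85.5
gripper_force: 0.0
clock: 8.48
eef_pos: [674.4, -138.2, 10.2]
tool_rot: [3.142, -0.003, 0.105]
force: [-0.8, 1.6, 6.6]
width: 40.8
gripper_force: 63.0
```

```bash
python3 -m creep '[{"dx":0,"dy":0,"dz":0.1,"rx":0,"ry":0,"rz":0,"grip":1},{"dx":0,"dy":0,"dz":0.21,"rx":0,"ry":0,"rz":0,"grip":1},{"dx":-0.05,"dy":0.06,"dz":0.31,"rx":0,"ry":0,"rz":-0.01,"grip":1},{"dx":-0.13,"dy":0.15,"dz":0.33,"rx":0,"ry":0,"rz":-0.025,"grip":1},{"dx":-0.22,"dy":0.25,"dz":0.33,"rx":0,"ry":0,"rz":-0.038,"grip":1}]' && python3 -m creep '[{"dx":-0.09,"dy":0.11,"dz":0,"rx":0,"ry":0,"rz":0,"grip":1},{"dx":-0.18,"dy":0.21,"dz":0,"rx":0,"ry":0,"rz":0,"grip":1},{"dx":-0.26,"dy":0.31,"dz":0,"rx":0,"ry":0,"rz":0,"grip":1},{"dx":-0.286,"dy":0.343,"dz":-0.03,"rx":0,"ry":0,"rz":0,"grip":1},{"dx":-0.286,"dy":0.343,"dz":-0.12,"rx":0,"ry":0,"rz":0,"grip":1}]'; python3 -c "
from h import *
go(470.3,99.6,15.2,-7.7)"
```

```text
clock: 9.1
eef_pos: [584.6, -38.2, 141.2]
tool_rot: [-3.141, -0.003, -0.139]
force: [0.9, 0.9, -4.2]
width: 40.8
gripper_force: 62.6
clock: 9.72
eef_pos: [471.0, 100.9, 93.2]
tool_rot: [-3.139, -0.004, -0.131]
force: [1.8, -0.3, -5.6]
width: 41.1
gripper_force: 62.7
shift [-0.0016 -0.0034 -0.1949] rz -0.0006 yaw now -7.5
```

```bash
python3 -m creep '[{"dx":0,"dy":-0.002,"dz":-0.08,"rx":0,"ry":0,"rz":0,"grip":1},{"dx":0,"dy":-0.002,"dz":-0.15,"rx":0,"ry":0,"rz":0,"grip":1},{"dx":0,"dy":-0.002,"dz":-0.18,"rx":0,"ry":0,"rz":0,"grip":1},{"dx":0,"dy":-0.002,"dz":-0.194,"rx":0,"ry":0,"rz":0,"grip":1},{"dx":0,"dy":-0.002,"dz":-0.198,"rx":0,"ry":0,"rz":0,"grip":1}]'
```

```text
clock: 10.35
eef_pos: [470.4, 97.6, 15.0]
tool_rot: [-3.141, -0.0, -0.135]
force: [-6.5, -1.3, 28.3]
width: 41.2
gripper_force: 66.4
```

```bash
python3 -m creep '[{"dx":0,"dy":0,"dz":0,"rx":0,"ry":0,"rz":0,"grip":-0.4},{"dx":0,"dy":0,"dz":0,"rx":0,"ry":0,"rz":0,"grip":-0.4},{"dx":0,"dy":0,"dz":0.03,"rx":0,"ry":0,"rz":0,"grip":-0.4},{"dx":0,"dy":0,"dz":0.15,"rx":0,"ry":0,"rz":0,"grip":-0.4},{"dx":0,"dy":0,"dz":0.3,"rx":0,"ry":0,"rz":0,"grip":-1}]' && python3 -m creep '[{"dx":0.04,"dy":-0.12,"dz":0.07,"rx":0,"ry":0,"rz":0.025,"grip":-1},{"dx":0.08,"dy":-0.26,"dz":0.12,"rx":0,"ry":0,"rz":0.05,"grip":-1},{"dx":0.12,"dy":-0.39,"dz":0.15,"rx":0,"ry":0,"rz":0.075,"grip":-1},{"dx":0.16,"dy":-0.52,"dz":0.15,"rx":0,"ry":0,"rz":0.1,"grip":-1},{"dx":0.2,"dy":-0.65,"dz":0.15,"rx":0,"ry":0,"rz":0.125,"grip":-1}]' && python3 -m creep '[{"dx":0.04,"dy":-0.12,"dz":0,"rx":0,"ry":0,"rz":0.025,"grip":-1},{"dx":0.08,"dy":-0.25,"dz":0,"rx":0,"ry":0,"rz":0.05,"grip":-1},{"dx":0.107,"dy":-0.336,"dz":0,"rx":0,"ry":0,"rz":0.075,"grip":-1},{"dx":0.107,"dy":-0.336,"dz":0,"rx":0,"ry":0,"rz":0.084,"grip":-1},{"dx":0.107,"dy":-0.336,"dz":0,"rx":0,"ry":0,"rz":0.084,"grip":-1}]'
python3 - <<'E'
from h import *
import cv2
im=get_image('wrist')
print(ctrl.read_state()['eef_pos'])
g=np.clip(im[40:280,100:420,::-1].astype(float)*1.6,0,255).astype('uint8')
cv2.imwrite('pics/w4.png',cv2.resize(g,(800,600),interpolation=cv2.INTER_CUBIC))
E
```

```text
clock: 10.98
eef_pos: [469.9, 97.6, 134.2]
tool_rot: [3.141, 0.002, -0.135]
force: [1.5, 1.2, 0.7]
width: 75.8
gripper_force: 0.0
clock: 11.6
eef_pos: [551.0, -164.0, 194.2]
tool_rot: [3.14, -0.001, 0.656]
force: [0.6, 0.2, -0.3]
width: 85.2
gripper_force: 0.0
clock: 12.22
eef_pos: [592.9, -297.1, 193.4]
tool_rot: [-3.141, 0.0, 1.177]
force: [0.8, 1.1, 0.7]
width: 85.6
gripper_force: 0.0
[ 593.13180869 -296.34245896  193.37294565]
```

View pics/w4.png

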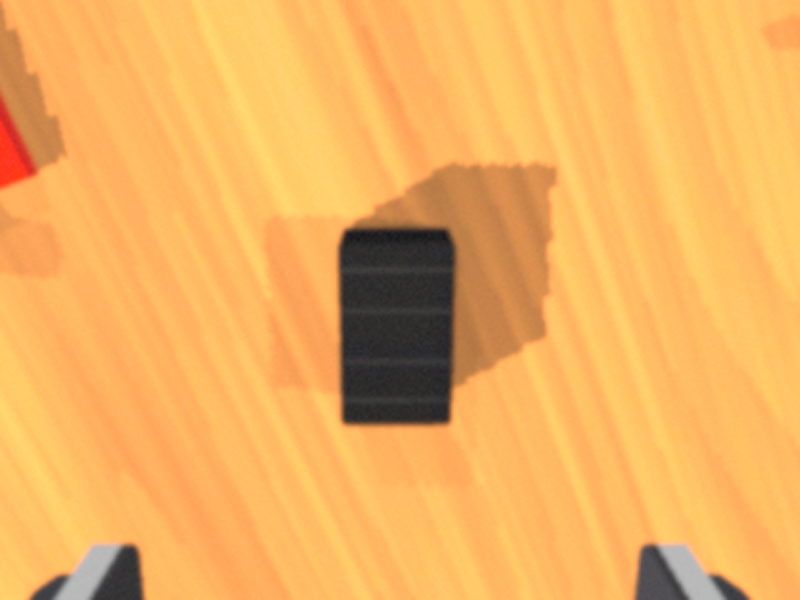

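The charcoal is aligned with the tool. Its top face has corners at about (341,242), (453,242), (450,422), (343,422) in the crop (×2.5, offset 100,40).

```bash
python3 - <<'E'
from h import *
c=get_calibration('wrist')
w=world(c,(np.array([(341,242),(453,242),(450,422),(343,422)])+.5)/2.5-.5+[100,40],36)[:,:2]
e=np.diff(np.r_[w,w[:1]],axis=0);print(w.round(1),np.hypot(*e.T).round(1),np.degrees(np.arctan2(e[:,1],e[:,0])).round(1))
m=w.mean(0);print(m);go(*m,8)
E
```

```text
[[ 589.7 -260.6]
 [ 626.2 -275.7]
 [ 600.6 -338.7]
 [ 563.2 -323.2]] [39.5 68.  40.4 68. ] [ -22.5 -112.1  157.4   67.1]
[ 594.92769306 -299.55905332]
shift [ 0.0045 -0.008  -0.4634] rz 0.0 yaw now 67.5
```

```bash
python3 -m creep '[{"dx":0.004,"dy":-0.007,"dz":-0.12,"rx":0,"ry":0,"rz":0,"grip":-1},{"dx":0.004,"dy":-0.007,"dz":-0.25,"rx":0,"ry":0,"rz":0,"grip":-1},{"dx":0.004,"dy":-0.007,"dz":-0.37,"rx":0,"ry":0,"rz":0,"grip":-1},{"dx":0.004,"dy":-0.007,"dz":-0.44,"rx":0,"ry":0,"rz":0,"grip":-1},{"dx":0.004,"dy":-0.007,"dz":-0.463,"rx":0,"ry":0,"rz":0,"grip":-1}]' && python3 -m creep '[{"dx":0,"dy":0,"dz":0,"rx":0,"ry":0,"rz":0,"grip":-0.5},{"dx":0,"dy":0,"dz":0,"rx":0,"ry":0,"rz":0,"grip":0.3},{"dx":0,"dy":0,"dz":0,"rx":0,"ry":0,"rz":0,"grip":1},{"dx":0,"dy":0,"dz":0,"rx":0,"ry":0,"rz":0,"grip":1},{"dx":0,"dy":0,"dz":0,"rx":0,"ry":0,"rz":0,"grip":1}]'; python3 -c "
from h import *
a=np.radians(-2.5);t=np.array([437.2,-115.5])-37.5*np.array([-np.sin(a),np.cos(a)]);print(t)
go(*t,15,-2.5)"
```

```text
clock: 12.9
eef_pos: [593.9, -298.0, 6.2]
tool_rot: [-3.138, 0.0, 1.179]
force: [-0.2, -0.5, 0.1]
width: 85.3
gripper_force: 0.0
clock: 13.52
eef_pos: [596.3, -300.1, 9.7]
tool_rot: [3.138, 0.0, 1.179]
force: [-0.0, 0.4, 7.3]
width: 41.2
gripper_force: 62.6
[ 435.56427297 -152.96430831]
shift [-0.4019  0.3678  0.0133] rz -0.1945 yaw now 67.5
```

```bash
python3 -m creep '[{"dx":0,"dy":0,"dz":0.1,"rx":0,"ry":0,"rz":0,"grip":1},{"dx":0,"dy":0,"dz":0.21,"rx":0,"ry":0,"rz":0,"grip":1},{"dx":-0.05,"dy":0.05,"dz":0.31,"rx":0,"ry":0,"rz":-0.025,"grip":1},{"dx":-0.1,"dy":0.1,"dz":0.33,"rx":0,"ry":0,"rz":-0.05,"grip":1},{"dx":-0.17,"dy":0.16,"dz":0.33,"rx":0,"ry":0,"rz":-0.075,"grip":1}]' && python3 -m creep '[{"dx":-0.06,"dy":0.06,"dz":0,"rx":0,"ry":0,"rz":-0.025,"grip":1},{"dx":-0.12,"dy":0.12,"dz":0,"rx":0,"ry":0,"rz":-0.05,"grip":1},{"dx":-0.18,"dy":0.17,"dz":0,"rx":0,"ry":0,"rz":-0.075,"grip":1},{"dx":-0.23,"dy":0.207,"dz":-0.03,"rx":0,"ry":0,"rz":-0.1,"grip":1},{"dx":-0.23,"dy":0.207,"dz":-0.12,"rx":0,"ry":0,"rz":-0.119,"grip":1}]'; python3 -c "
from h import *
go(435.6,-153,14.5,-2.5)"
```

```text
clock: 14.15
eef_pos: [527.6, -235.3, 141.5]
tool_rot: [3.138, -0.002, 0.702]
force: [-0.1, 0.9, -0.8]
width: 41.2
gripper_force: 61.8
clock: 14.78
eef_pos: [435.0, -151.6, 93.0]
tool_rot: [3.141, -0.003, -0.043]
force: [0.4, -0.6, -0.7]
width: 40.8
gripper_force: 61.8
shift [ 0.0016 -0.0036 -0.1962] rz -0.0001 yaw now -2.5
```

```bash
python3 -m creep '[{"dx":0,"dy":-0.002,"dz":-0.08,"rx":0,"ry":0,"rz":0,"grip":1},{"dx":0,"dy":-0.002,"dz":-0.15,"rx":0,"ry":0,"rz":0,"grip":1},{"dx":0,"dy":-0.002,"dz":-0.18,"rx":0,"ry":0,"rz":0,"grip":1},{"dx":0,"dy":-0.002,"dz":-0.193,"rx":0,"ry":0,"rz":0,"grip":1},{"dx":0,"dy":-0.002,"dz":-0.197,"rx":0,"ry":0,"rz":0,"grip":1}]'
```

```text
clock: 15.4
eef_pos: [434.9, -153.3, 14.5]
tool_rot: [-3.141, -0.001, -0.041]
force: [-6.7, 2.1, 37.6]
width: 41.2
gripper_force: 66.4
```

```bash
python3 -m creep '[{"dx":0,"dy":0,"dz":0,"rx":0,"ry":0,"rz":0,"grip":-0.4},{"dx":0,"dy":0,"dz":0,"rx":0,"ry":0,"rz":0,"grip":-0.4},{"dx":0,"dy":0,"dz":0.03,"rx":0,"ry":0,"rz":0,"grip":-0.4},{"dx":0,"dy":0,"dz":0.15,"rx":0,"ry":0,"rz":0,"grip":-0.4},{"dx":0,"dy":0,"dz":0.3,"rx":0,"ry":0,"rz":0,"grip":-1}]' && python3 -m creep '[{"dx":0.04,"dy":0.12,"dz":0.07,"rx":0,"ry":0,"rz":0,"grip":-1},{"dx":0.08,"dy":0.26,"dz":0.12,"rx":0,"ry":0,"rz":0,"grip":-1},{"dx":0.1,"dy":0.4,"dz":0.15,"rx":0,"ry":0,"rz":0,"grip":-1},{"dx":0.12,"dy":0.54,"dz":0.15,"rx":0,"ry":0,"rz":0,"grip":-1},{"dx":0.14,"dy":0.68,"dz":0.15,"rx":0,"ry":0,"rz":0,"grip":-1}]' && python3 -m creep '[{"dx":0.02,"dy":0.14,"dz":0,"rx":0,"ry":0,"rz":0,"grip":-1},{"dx":0.04,"dy":0.28,"dz":0,"rx":0,"ry":0,"rz":0,"grip":-1},{"dx":0.06,"dy":0.42,"dz":0,"rx":0,"ry":0,"rz":0,"grip":-1},{"dx":0.08,"dy":0.56,"dz":0,"rx":0,"ry":0,"rz":0,"grip":-1},{"dx":0.1,"dy":0.7,"dz":0,"rx":0,"ry":0,"rz":0,"grip":-1}]'  && python3 -m creep '[{"dx":0.004,"dy":0.11,"dz":0,"rx":0,"ry":0,"rz":0,"grip":-1},{"dx":0.004,"dy":0.11,"dz":0,"rx":0,"ry":0,"rz":0,"grip":-1},{"dx":0.004,"dy":0.11,"dz":0,"rx":0,"ry":0,"rz":0,"grip":-1},{"dx":0.004,"dy":0.11,"dz":0,"rx":0,"ry":0,"rz":0,"grip":-1},{"dx":0.004,"dy":0.11,"dz":0,"rx":0,"ry":0,"rz":0,"grip":-1}]'
python3 - <<'E'
from h import *
import cv2
im=get_image('wrist')
print(ctrl.read_state()['eef_pos'])
cv2.imwrite('pics/w5.png',cv2.resize(im[40:280,100:420,::-1],(800,600),interpolation=cv2.INTER_CUBIC))
E
```

```text
clock: 16.02
eef_pos: [434.2, -153.2, 134.2]
tool_rot: [-3.141, 0.002, -0.041]
force: [0.5, 0.2, 0.5]
width: 76.1
gripper_force: 0.0
clock: 16.65
eef_pos: [491.0, 120.6, 194.0]
tool_rot: [-3.141, -0.001, -0.04]
force: [1.1, 0.4, -0.3]
width: 85.5
gripper_force: 0.0
clock: 17.27
eef_pos: [530.7, 400.4, 193.8]
tool_rot: [3.141, -0.0, -0.04]
force: [0.8, -0.9, -0.1]
width: 85.8
gripper_force: 0.0
clock: 17.9
eef_pos: [533.0, 441.3, 193.4]
tool_rot: [3.142, -0.0, -0.042]
force: [0.5, 0.5, -0.1]
width: 85.7
gripper_force: 0.0
[532.92307839 441.58958461 193.32989052]
```

View pics/w5.png

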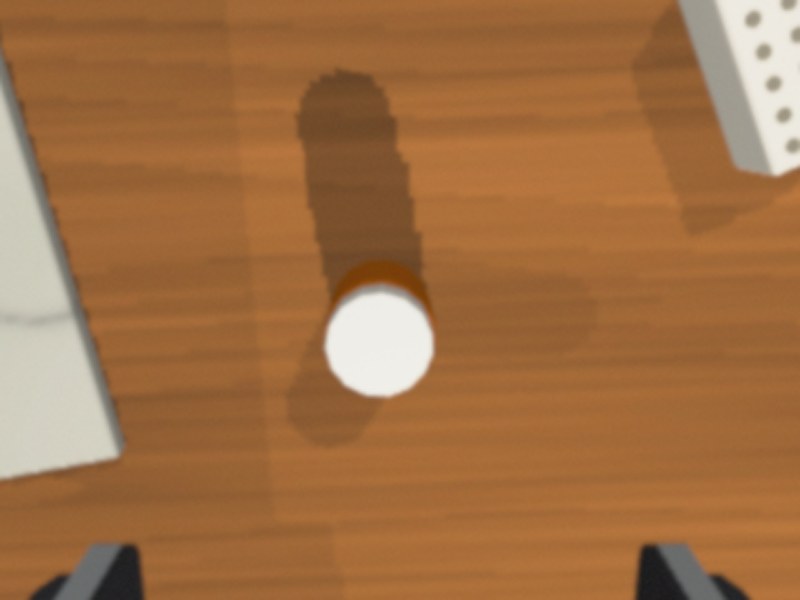

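The cap's top is a circle centred at (379,342) in the crop, and the slab at left and the firebrick at upper right are clear of the fingers.

```bash
python3 - <<'E'
from h import *
c=get_calibration('wrist')
w=world(c,(np.array([(379,342),(325,342),(433,342)])+.5)/2.5-.5+[100,40],55);print(w.round(1));go(*w[0,:2],8)
E
```

```text
[[534.3 443.9  55. ]
 [535.1 462.4  55. ]
 [533.5 425.4  55. ]]
shift [ 0.0035  0.0059 -0.4633] rz 0.0 yaw now -2.4
```

```bash
python3 -m creep '[{"dx":0.003,"dy":0.005,"dz":-0.12,"rx":0,"ry":0,"rz":0,"grip":-1},{"dx":0.003,"dy":0.005,"dz":-0.25,"rx":0,"ry":0,"rz":0,"grip":-1},{"dx":0.003,"dy":0.005,"dz":-0.37,"rx":0,"ry":0,"rz":0,"grip":-1},{"dx":0.003,"dy":0.005,"dz":-0.44,"rx":0,"ry":0,"rz":0,"grip":-1},{"dx":0.003,"dy":0.005,"dz":-0.463,"rx":0,"ry":0,"rz":0,"grip":-1}]' && python3 -m creep '[{"dx":0,"dy":0,"dz":0,"rx":0,"ry":0,"rz":0,"grip":-0.5},{"dx":0,"dy":0,"dz":0,"rx":0,"ry":0,"rz":0,"grip":0.3},{"dx":0,"dy":0,"dz":0,"rx":0,"ry":0,"rz":0,"grip":1},{"dx":0,"dy":0,"dz":0,"rx":0,"ry":0,"rz":0,"grip":1},{"dx":0,"dy":0,"dz":0,"rx":0,"ry":0,"rz":0,"grip":1}]'; python3 -c "
from h import *
a=np.radians(-2.5);t=np.array([437.2,-115.5])+38*np.array([-np.sin(a),np.cos(a)]);print(t)
go(*t,15,-2.5)"
```

```text
clock: 18.58
eef_pos: [532.8, 443.4, 5.8]
tool_rot: [3.139, 0.002, -0.041]
force: [-0.1, 0.7, 0.6]
width: 85.3
gripper_force: 0.0
clock: 19.2
eef_pos: [535.0, 445.3, 9.7]
tool_rot: [-3.14, -0.002, -0.04]
force: [-1.1, 0.7, 6.5]
width: 38.1
gripper_force: 60.5
[438.85753672 -77.53616758]
shift [-0.2403 -1.3071  0.0132] rz -0.0006 yaw now -2.3
```

```bash
python3 -m creep '[{"dx":0,"dy":0,"dz":0.08,"rx":0,"ry":0,"rz":0,"grip":1},{"dx":0,"dy":0,"dz":0.19,"rx":0,"ry":0,"rz":0,"grip":1},{"dx":-0.02,"dy":-0.06,"dz":0.29,"rx":0,"ry":0,"rz":0,"grip":1},{"dx":-0.04,"dy":-0.16,"dz":0.33,"rx":0,"ry":0,"rz":0,"grip":1},{"dx":-0.06,"dy":-0.29,"dz":0.33,"rx":0,"ry":0,"rz":0,"grip":1}]' && python3 -m creep '[{"dx":-0.02,"dy":-0.14,"dz":0,"rx":0,"ry":0,"rz":0,"grip":1},{"dx":-0.05,"dy":-0.28,"dz":0,"rx":0,"ry":0,"rz":0,"grip":1},{"dx":-0.08,"dy":-0.42,"dz":0,"rx":0,"ry":0,"rz":0,"grip":1},{"dx":-0.1,"dy":-0.56,"dz":0,"rx":0,"ry":0,"rz":0,"grip":1},{"dx":-0.12,"dy":-0.7,"dz":0,"rx":0,"ry":0,"rz":0,"grip":1}]' && python3 -m creep '[{"dx":-0.02,"dy":-0.13,"dz":0,"rx":0,"ry":0,"rz":0,"grip":1},{"dx":-0.04,"dy":-0.23,"dz":0,"rx":0,"ry":0,"rz":0,"grip":1},{"dx":-0.06,"dy":-0.3,"dz":0,"rx":0,"ry":0,"rz":0,"grip":1},{"dx":-0.06,"dy":-0.315,"dz":-0.03,"rx":0,"ry":0,"rz":0,"grip":1},{"dx":-0.06,"dy":-0.315,"dz":-0.12,"rx":0,"ry":0,"rz":0,"grip":1}]'; python3 -c "
from h import *
go(438.9,-77.5,14.7,-2.5)"
```

```text
clock: 19.82
eef_pos: [510.3, 329.1, 141.7]
tool_rot: [-3.139, -0.003, -0.038]
force: [0.7, -1.1, -1.0]
width: 38.6
gripper_force: 60.5
clock: 20.45
eef_pos: [461.6, 47.0, 140.2]
tool_rot: [-3.141, -0.001, -0.04]
force: [1.7, -1.3, -1.5]
width: 38.3
gripper_force: 60.5
clock: 21.08
eef_pos: [439.8, -77.3, 92.0]
tool_rot: [3.142, -0.005, -0.04]
force: [0.5, 0.3, -0.2]
width: 38.8
gripper_force: 60.5
shift [-0.0022 -0.0004 -0.1933] rz -0.0006 yaw now -2.3
```

```bash
python3 -m creep '[{"dx":0,"dy":0,"dz":-0.08,"rx":0,"ry":0,"rz":0,"grip":1},{"dx":0,"dy":0,"dz":-0.15,"rx":0,"ry":0,"rz":0,"grip":1},{"dx":0,"dy":0,"dz":-0.18,"rx":0,"ry":0,"rz":0,"grip":1},{"dx":0,"dy":0,"dz":-0.191,"rx":0,"ry":0,"rz":0,"grip":1},{"dx":0,"dy":0,"dz":-0.195,"rx":0,"ry":0,"rz":0,"grip":1}]'
```

```text
clock: 21.7
eef_pos: [437.3, -76.1, 14.5]
tool_rot: [-3.139, 0.0, -0.04]
force: [-6.9, 1.0, 40.0]
width: 38.6
gripper_force: 64.0
```

```bash
python3 -m creep '[{"dx":0,"dy":0,"dz":0,"rx":0,"ry":0,"rz":0,"grip":-0.4},{"dx":0,"dy":0,"dz":0,"rx":0,"ry":0,"rz":0,"grip":-0.4},{"dx":0,"dy":0,"dz":0.03,"rx":0,"ry":0,"rz":0,"grip":-0.4},{"dx":0,"dy":0,"dz":0.15,"rx":0,"ry":0,"rz":0,"grip":-0.4},{"dx":0,"dy":0,"dz":0.3,"rx":0,"ry":0,"rz":0,"grip":-0.4}]' && python3 -m creep '[{"dx":0,"dy":-0.1,"dz":0.1,"rx":0,"ry":0,"rz":0,"grip":-0.4},{"dx":0,"dy":-0.24,"dz":0.1,"rx":0,"ry":0,"rz":0,"grip":-0.4},{"dx":0,"dy":-0.38,"dz":0.1,"rx":0,"ry":0,"rz":0,"grip":-0.4},{"dx":0,"dy":-0.52,"dz":0.1,"rx":0,"ry":0,"rz":0,"grip":-0.4},{"dx":0,"dy":-0.66,"dz":0.1,"rx":0,"ry":0,"rz":0,"grip":-0.4}]'
python3 - <<'E'
from h import *
import cv2
t=get_image('top')[170:270,160:340,::-1];s=get_image('side')[130:330,130:380,::-1]
cv2.imwrite('pics/f.png',np.vstack([cv2.resize(t,(500,278),interpolation=cv2.INTER_CUBIC),cv2.resize(s,(500,320),interpolation=cv2.INTER_CUBIC)]))
E
```

```text
clock: 22.32
eef_pos: [437.2, -76.8, 134.1]
tool_rot: [3.142, 0.003, -0.04]
force: [1.9, -1.0, 0.4]
width: 59.6
gripper_force: 0.0
clock: 22.95
eef_pos: [438.3, -342.4, 173.2]
tool_rot: [-3.141, -0.0, -0.039]
force: [0.8, 0.5, 0.4]
width: 59.6
gripper_force: 0.0
```

View pics/f.png

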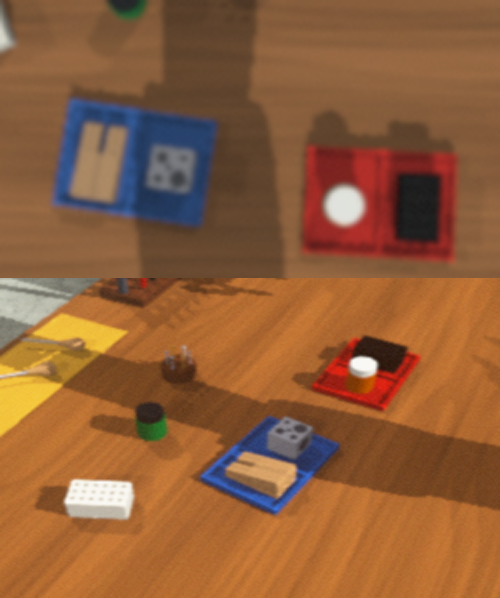

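The final views show all four items upright and flat in their own compartments: pin (98,162) and doming block (171,168) in blue, jar (344,205) and charcoal (418,207) in red. The firebrick, green jar and bur stand are still upright where they stood.

```bash
python3 -c "
from cell import ctrl
print(ctrl.finish_job())"
```

```text
the job is handed in; nothing more can be done
None
```

Both kits are in their trays, one item per compartment and upright in the final pictures; I handed the job in at about 23 s with the firebrick, green jar and bur stand left in place, but got no verdict back.

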